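# Seat a doll's top-hat block and close the clamp frame

### The arm

A 6-joint arm with a two-finger parallel gripper is mounted at the origin on the work surface. World frame = base frame: x ahead of the robot, y to its left, z up, the work surface at z = 0. Lengths are in m, angles in rad, forces in N, time in s.
With the tool pointing down it reaches from about 0.35 to 0.975 m from the base axis. Payload 17.4 kg.
Tool frame: the origin (TCP) lies at the very end of the fingers, on their centre line; the grasp point (between the pads) lies 19 mm behind it; y points along the fingers, x is the direction in which the jaws open and shut, and the axes are right-handed (so a half turn about y gives the same grasp; the last joint's range is limited). The gripper opens to 85 mm and grips with 20 to 120 N. Pads are 22 mm wide; open, the fingers measure 114 mm over their backs; the gripper's body (76 mm by 85 mm) begins 54 mm behind the grasp point. The pads swing forward as they close: fully open they stand 13 mm farther back than shut.
Start: joints at [-1.327, 0.116, 1.442, -0, 1.584, -0.038], TCP at [0.188, -0.648, 0.231] pointing down, gripper open.
Joint ranges: [-2.83, 2.83], [-0.83, 2.19], [0.07, 2.5], [-1.14, 4.28], [0.01, 3], [-2.97, 2.97]. Speed limits (rad/s): [1.89, 1.89, 2.22, 3.14, 3.14, 3.14].

### API

Orientations are given as a unit quaternion [x, y, z, w].
In Python, from rig import robot gives the robot as it stands.
- The arm moves only by the tool send_rows, never from a script. Its argument "moves" is a list of rows, each a list of 3 entries, a list of its own where there are three numbers: the shift along the world's x, y, z in m, then the turn, a rotation vector about the world's x, y, z in units of 6 degrees (1.0 is 6 degrees), then the opening, from 0 (shut) to 1 (fully open). In form: [[[x, y, z], [wx, wy, wz], claw], ...]. A call has 1 to 10 rows; each row shifts and turns the commanded pose from where the row before left it; what a row does not reach is not made up. A row lasts 1/12 s, in which the tool goes at most 41.7 mm and 7.16 degrees, less where a joint would pass 70% of its speed; a pose out of reach is approached as far as the arm can. A call with a gripper value outside its range is refused whole. The fingers move at their own pace and stop on an object; "force" is the grip in N (left out, the last holds). Time passes only in rows, so rows that do not move let the fingers close. It gives the time, the measured TCP pose, the force and the opening at its end, in the units of the state.
- robot.read_state(): the state, without advancing time (a new reading comes with each control period).
- robot.grab_frame(name): name is "side" or "top" or "wrist"; returns a dict with "image" (420x560x3 uint8, red, green, blue), "intrinsics" (3x3 intrinsics, pixels), "R" (3x3) and "t" (3): a world point X has camera coordinates R X + t. Camera axes: x right, y down, z forward; pixel columns grow to the right and rows downward; lengths in m; the calibration is good to about 2 mm. A picture is of the moment at which its call begins. There is no depth.
- robot.hand_in(): hands the job in, once; it reports no verdict.
Trained networks look in a picture, given as the dict that the camera call returned (one of the last four; its "shot" number tells which), for a name from the list of things; names that differ only in an ending like _2 or _b are one class to them, and where a whole thing is asked for, a point or a joint stands for the part that bears it (a point fixed in the world has none). Each returns a list of dicts, best first, with "p" (0 to 1); they miss things now and then, are a little off and sometimes report something else, mostly with a low value. They report only what shows in the picture. A call takes as long as a camera call. They do not tell look-alikes from the thing itself.
- robot.find_in(label, picture): "location" ([column, row] in pixels, amid what is visible of it).
- robot.spot_point(label, picture): "location" ([column, row] in pixels: a listed point, or the origin of a listed thing).
The state is a dict: "t": time; "qpos": joint angles; "dq": joint speeds; "joint_torque": joint torques, N m; "ee_pos": TCP position; "orientation": TCP orientation; "wrist_force": force on the tool from outside, world axes, zero at the start; "moment": the same for the moment, N m; "opening": finger opening in m.
Only numpy, scipy, OpenCV 4.12 (cv2) and the standard library are available. Lean on these libraries where they do the work, as an engineer would, in place of code of your own. Each camera call takes 0.05 s, during which the arm holds its last target. There are 200 camera calls.

### The job

Lift the small wooden block that is shaped like a top hat, lower it (do not drop it) brim down into the round recess of the clamp fixture, and press it down until you feel it fully home: a stiff pad left part-way up under it holds it proud at first. Only then swing the hinged frame over it, all the way down onto the brim. Leave everything else on the table where it stands.

Things in the scene. Friction and masses are not known exactly. Their poses are not given: they have to be found in the camera images.
- block_center (a point): centre of the loose doll's top-hat block of pale wood, half-way up (42 mm above its underside). It stands brim down: a round brim 104 mm in diameter and 24 mm thick, and on it an upright plain cylindrical crown 54 mm in diameter and 60 mm high (84 mm in all). Round, so its yaw is of no account; about 0.2 to 0.3 kg. z points up out of the crown
- nest_seat (a point): centre of the floor of the round recess in the metal clamp fixture, which is fixed to the table. The floor is 12 mm above the table; the recess is 108 mm in diameter and 22 mm deep, in a square aluminium block 124 mm wide. z up; x points to the hinge of the frame, y along the hinge. When the block is fully home its underside is on this floor and its centre 42 mm above this point
- nest_rim (a point): centre of the recess's mouth, level with its rim, 34 mm above the table; a block fully home has its brim top 2 mm above the rim. The brass lift-out pad (60 mm in diameter) in the recess floor starts raised an unknown 7 to 13 mm; it carries the block's weight, slides down under some 9 N in all (a firm press of 15 N is safe) and stays where left; once flush with the floor the resistance turns hard
- clamp_hinge (a point): middle of the hinge axis of the clamp frame, 70 mm from the recess centre along the recess's x, 41.5 mm above the table
- clamp_handle (a point): middle of the frame's handle, a round steel bar 16 mm thick and 110 mm long, parallel to the hinge and 160 mm from it, joining the ends of two flat side bars (10 mm thick, 12 wide, 80 apart, passing either side of the crown). Shut, the handle lies level with the hinge, 41.5 mm above the table and 90 mm from the recess centre on the side away from the hinge, over bare table
- clamp (a joint): angle of the clamp frame in rad: 0 shut (level, side bars flat on the brim of a fully seated block), pi/2 upright, starting at 1.7 to 1.9 (upright, leaning away from the recess). A stiff hinge: the frame stays where it is left; 1 to 5 N at the handle moves it
- dome_c (a point): middle of a loose brimless domed wooden block, 90 mm in diameter, 78 mm high; not used
- pin_jar_c (a point): middle of a loose glass jar with a steel cap, 64 mm in diameter, 75 mm high; not used
- thread_cone_c (a point): middle of a loose grey thread cone, 68 mm in diameter at the foot, 125 mm high; not used
- mallet_c (a point): centre of the head (60 mm in diameter, 95 mm long) of a loose wooden mallet lying down, handle 160 mm long towards its -x; not used
- weight_bar_c (a point): middle of a loose dark steel pattern weight, 35 x 130 x 28 mm, its length along its y; not used
- block: the same top-hat block; its origin is the centre of its underside
Things that resemble listed ones, but are neither listed nor needed, are in the scene too. What is shaped like the block but turquoise or yellow is not meant.

How it is judged:
By the outcome, as a careful person would: the job done as asked, in the order asked, and still so for the second after the job is handed in, with the robot touching nothing.
It also fails if it takes over 72 s, if anything falls off the work surface, if the arm or the gripper's body presses on something with over 40 N, if the wrist force passes 120 N, or if a joint passes its speed limit or range.

## Working session

There is one attempt and no reset: what is moved stays moved. The work goes in short steps, Python scripts to look and compute and a tool call to move; the robot and the scene stay as the last step left them, time stands still between calls to the robot, and variables do not carry over. Pictures are saved under pics/ and viewed, about 8 in all and at most 12, crops included, and the job is handed in when it is done.

Besides the shell and the picture viewer there is one more tool, called after "Emit:" as name(argument=value, ...) on one line, values as JSON. send_rows: Moves the arm, as the interface text tells. Its arguments: {"type":"object","properties":{"moves":{"type":"array"},"force":{"type":"number"}},"required":["moves"]}

```bash
mkdir -p pics; ls
cat > h.py <<'E'
import numpy as np, cv2
from rig import robot
def ray(P,uv):
    K=np.array(P["intrinsics"]);R=np.array(P["R"]);t=np.array(P["t"])
    d=R.T@np.linalg.solve(K,[uv[0],uv[1],1.]);return -R.T@t,d/np.linalg.norm(d)
def atz(P,uv,z):
    c,d=ray(P,uv);return c+d*(z-c[2])/d[2]
def proj(P,X):
    q=np.array(P["R"])@np.array(X)+np.array(P["t"]);q=np.array(P["intrinsics"])@q;return q[:2]/q[2]
def save(P,name,crop=None,s=1):
    im=P["image"][:,:,::-1]
    if crop: im=im[crop[1]:crop[3],crop[0]:crop[2]]
    cv2.imwrite("pics/"+name,cv2.resize(im,None,fx=s,fy=s,interpolation=cv2.INTER_CUBIC))
def tri(A):
    M=np.zeros((3,3));b=np.zeros(3)
    for c,d in A:
        Q=np.eye(3)-np.outer(d,d);M+=Q;b+=Q@c
    return np.linalg.solve(M,b)
E
python3 - <<'E'
from h import *
np.set_printoptions(precision=4,suppress=True)
Z=dict(block_center=.042,nest_seat=.012,nest_rim=.034,clamp_hinge=.0415,clamp_handle=.2,dome_c=.039,pin_jar_c=.037,thread_cone_c=.06,mallet_c=.03,weight_bar_c=.014)
ims=[]
for n in("top","side"):
    P=robot.grab_frame(n); ims.append(P["image"])
    save(P,n+"0.png")
    c,_=ray(P,(280,210));print(n,P["shot"],"cam",c)
    for l,z in Z.items():
        for r in robot.spot_point(l,P)[:3]:
            print(l,round(r["p"],2),np.round(r["location"],1),atz(P,r["location"],z))
s=robot.read_state();print(s)
cv2.imwrite("pics/a.png",cv2.resize(np.vstack(ims)[:,:,::-1],None,fx=.71,fy=.71))
E
```

```text
pics
top 1 cam [0.3881 0.0137 1.2064]
block_center 0.97 [348.5 282.1] [ 0.4051 -0.1734  0.042 ]
block_center 0.71 [343.8 228.7] [ 0.5483 -0.161   0.042 ]
block_center 0.71 [285.  227.2] [ 0.5484 -0.0008  0.042 ]
nest_seat 0.75 [227.  233.6] [0.5306 0.1595 0.012 ]
nest_rim 0.98 [228.4 228.9] [0.5409 0.1536 0.034 ]
clamp_hinge 0.57 [224.  208.4] [0.5962 0.1673 0.0415]
clamp_hinge 0.27 [337.9 229.1] [ 0.5469 -0.1449  0.0415]
clamp_handle 0.58 [218.7 180.7] [0.6348 0.1622 0.2   ]
dome_c 0.84 [293.3 156.5] [ 0.7496 -0.0196  0.039 ]
pin_jar_c 0.58 [417.4 260.4] [ 0.4676 -0.361   0.037 ]
thread_cone_c 0.79 [143.1 231. ] [0.5262 0.3769 0.06  ]
mallet_c 0.77 [424.4 214. ] [ 0.5967 -0.3866  0.03  ]
mallet_c 0.3 [417.7 259.6] [ 0.4703 -0.3641  0.03  ]
weight_bar_c 0.56 [284.5 272.2] [ 0.4281 -0.0027  0.014 ]
side 2 cam [0.1668 0.6528 1.0043]
block_center 0.93 [318.5 179.1] [ 0.5594 -0.167   0.042 ]
block_center 0.82 [374.4 202.6] [ 0.3944 -0.1747  0.042 ]
block_center 0.78 [287.8 215. ] [ 0.5623 -0.0141  0.042 ]
nest_seat 0.85 [259.2 272. ] [0.5379 0.1523 0.012 ]
nest_rim 0.94 [263.9 268.2] [0.
[... 340 characters left out ...]

thread_cone_c 0.61 [235.6 186.6] [ 0.7217 -0.0073  0.06  ]
mallet_c 0.82 [342.  130.5] [ 0.6057 -0.3919  0.03  ]
weight_bar_c 0.83 [332.5 248.8] [ 0.4223 -0.0033  0.014 ]
weight_bar_c 0.47 [319.4 183.9] [ 0.5596 -0.1763  0.014 ]
{'t': 1.1, 'qpos': array([-1.3268,  0.116 ,  1.4416, -0.    ,  1.584 , -0.0379]), 'dq': array([ 0.0009,  0.001 , -0.0003,  0.001 ,  0.0013,  0.0004]), 'joint_torque': array([ -0.0038, -73.1765, -63.264 ,  -0.0003,   0.001 ,   0.0001]), 'ee_pos': array([ 0.1877, -0.6484,  0.2313]), 'orientation': array([ 0.5653, -0.4248,  0.4248, -0.5653]), 'wrist_force': array([-0.0462,  0.2702,  0.0029]), 'moment': array([ 0.0445, -0.0061, -0.047 ]), 'opening': 0.08568843890904232}
```

View pics/a.png

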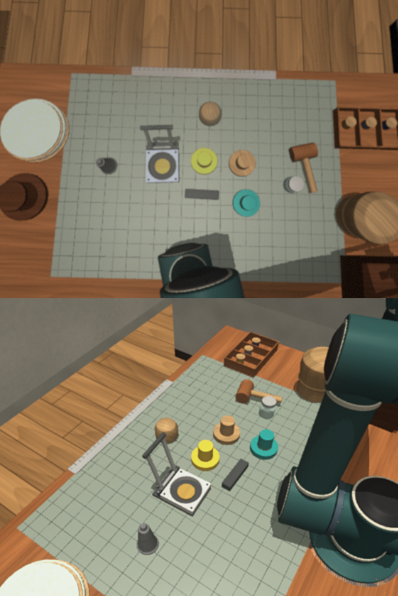

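Run:
```python
import cv2,numpy as np
t=cv2.imread("pics/top0.png");s=cv2.imread("pics/side0.png")
a=cv2.resize(t[150:310,190:380],None,fx=4,fy=4,interpolation=2)[:, :760]
b=cv2.resize(s[150:300,190:420],(760,496),interpolation=2)
c=np.vstack([cv2.resize(a,(660,556)),])
cv2.imwrite("pics/b.png",cv2.resize(a,(712,600)))
```

```text
(no output)
```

View pics/b.png

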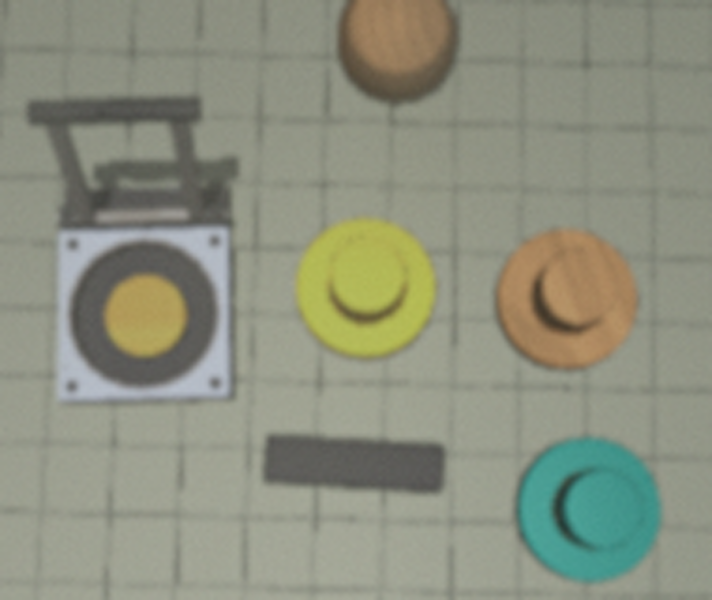

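Three hats appear in the top picture: turquoise (348,282), yellow (285,227) and plain pale wood (341,229). The crop confirms that the wooden one is the block meant. The frame stands at the fixture's +x side, and the recess is at about (228,233). Next I'll fit the positions.

```bash
cat >> h.py <<'E'
from scipy.optimize import minimize
def circ(P,x,y,z,r):
    a=np.linspace(0,2*np.pi,60);return np.array([proj(P,[x+r*np.cos(b),y+r*np.sin(b),z]) for b in a],np.float32)
def hatmask(P,x,y,z0=0,S=4):
    m=np.zeros((420*S,560*S),np.uint8)
    for a,b,r in((0,.024,.052),(.024,.084,.027)):
        h=cv2.convexHull(np.vstack([circ(P,x,y,z0+a,r),circ(P,x,y,z0+b,r)]))
        cv2.fillConvexPoly(m,np.round((h+.5)*S).astype(np.int32),1)
    return m
def disk(P,x,y,z,r,S=4):
    m=np.zeros((420*S,560*S),np.uint8);cv2.fillConvexPoly(m,np.round((circ(P,x,y,z,r)+.5)*S).astype(np.int32),1);return m
def blob(mask,uv,S=4,hull=False):
    n,l=cv2.connectedComponents(mask.astype(np.uint8));k=l[int(uv[1]),int(uv[0])]
    if k==0:
        ys,xs=np.nonzero(l);j=np.argmin((xs-uv[0])**2+(ys-uv[1])**2);k=l[ys[j],xs[j]]
    m=(l==k).astype(np.uint8)
    c=max(cv2.findContours(m,0,2)[0],key=cv2.contourArea)
    if hull:c=cv2.convexHull(c)
    m=np.zeros_like(m);cv2.drawContours(m,[c],-1,1,-1)
    return cv2.resize(m*255,None,fx=S,fy=S,interpolation=1)>127
def fit(f,M,x0):
    g=lambda p:-np.sum(M&(f(*p)>0))/np.sum(M|(f(*p)>0))
    r=minimize(g,x0,method="Nelder-Mead",options=dict(initial_simplex=np.array(x0)+np.array([[0,0],[.01,0],[0,.01]]),xatol=1e-4,fatol=1e-5));return r.x,-r.fun
E
python3 - <<'E'
from h import *
for n,hu,nu in(("top",(341,231),(228,222+11)),("side",(320,190),(262,272))):
    P=robot.grab_frame(n);im=P["image"]
    hsv=cv2.cvtColor(im,cv2.COLOR_RGB2HSV)
    print(n,"hsv wood",hsv[hu[1],hu[0]],"pad",hsv[nu[1],nu[0]])
    H,S,V=[hsv[:,:,i].astype(int) for i in range(3)]
    wood=(H<19)&(S>85)
    m=blob(wood,hu);p,s=fit(lambda x,y:hatmask(P,x,y),m,[.555,-.165]);print("block",p,s,m.sum()/16)
    dark=(V<115)|((S>85)&(H<30))
    w=np.zeros(dark.shape,bool);X=circ(P,.53,.155,.034,.062);x0,y0=X.min(0).astype(int);x1,y1=X.max(0).astype(int);w[y0:y1+1,x0:x1+1]=1
    m=blob(dark&w,nu);p,s=fit(lambda x,y:disk(P,x,y,.034,.054),m,[.53,.155]);print("rim",p,s,m.sum()/16)
    lo=dict(alu=(V>135)&(S<60)); ma=blob(lo["alu"],np.round(proj(P,[.53-.058,.155,.034])).astype(int),S=1)
    c=max(cv2.findContours(ma.astype(np.uint8),0,2)[0],key=cv2.contourArea)
    q=cv2.approxPolyDP(cv2.convexHull(c),4,True)[:,0];print("alu",cv2.contourArea(c),[np.round(atz(P,u,.034)[:2],3).tolist() for u in q])
E
```

```text
top hsv wood [ 17 109 180] pad [ 23 127 179]
block [ 0.55087505 -0.15534222] 0.9103474443059244 1049.75
rim [0.53014565 0.15557501] 0.9325041710905506 1152.75
alu 65046.0 [[0.621, 0.508], [0.719, 0.459], [0.816, 0.261], [0.82, -0.112], [0.769, -0.208], [0.623, -0.352], [0.422, -0.408], [0.245, -0.409], [0.199, -0.358], [0.148, -0.155], [0.118, 0.227], [0.118, 0.342], [0.145, 0.455], [0.243, 0.508]]
side hsv wood [ 17 118 102] pad [ 20 154 215]
block [ 0.55362335 -0.16230637] 0.900036013788136 1093.75
rim [0.53029067 0.15108174] 0.8833288494305443 1231.75
alu 92212.0 [[0.303, -0.495], [0.115, 0.124], [0.115, 0.288], [0.52, 0.552], [0.884, 0.552], [0.922, 0.306], [0.923, -0.234], [0.884, -0.507]]
```

Run:
```python
from h import *
from scipy.spatial.transform import Rotation as R
s=robot.read_state();print(np.round(R.from_quat(s["orientation"]).as_matrix(),3),s["t"])
P=robot.grab_frame("wrist");c,d=ray(P,(280,210));print(c-s["ee_pos"],d,P["intrinsics"][0][0]); print(np.round(np.array(P["R"]),3))
```

```text
[[ 0.278 -0.     0.961]
 [-0.961  0.     0.278]
 [-0.    -1.     0.   ]] 1.2
[0.06961679 0.0198133  0.14262417] [-0.27664192 -0.08379891 -0.95731238] 346.5726698581139
[[ 0.279 -0.96  -0.001]
 [-0.919 -0.267  0.29 ]
 [-0.278 -0.08  -0.957]]
```

Emit:
send_rows(moves=[[[0, 0, 0.04], [0, 0, 1.1], 1], [[0, 0, 0.04], [0, 0, 1.1], 1], [[0, 0, 0.04], [0, 0, 1.1], 1], [[0.024, 0.0325, 0], [0, 0, 1.1], 1], [[0.024, 0.0325, 0], [0, 0, 1.1], 1], [[0.024, 0.0325, 0], [0, 0, 1.1], 1], [[0.024, 0.0325, 0], [0, 0, 1.1], 1], [[0.024, 0.0325, 0], [0, 0, 1.1], 1], [[0.024, 0.0325, 0], [0, 0, 1.1], 1], [[0.024, 0.0325, 0], [0, 0, 1.1], 1]])

```text
t: 2.08
ee_pos: [0.3564, -0.4191, 0.3515]
orientation: [0.706, -0.046, 0.047, -0.705]
wrist_force: [0.5, 0.3, 0.5]
opening: 0.0852
```

Emit:
send_rows(moves=[[[0.0246, 0.0327, -0.005], [0, 0, 0.65], 1], [[0.0246, 0.0327, -0.005], [0, 0, 0.65], 1], [[0.0246, 0.0327, -0.005], [0, 0, 0], 1], [[0.0246, 0.0327, -0.005], [0, 0, 0], 1], [[0.0246, 0.0327, -0.005], [0, 0, 0], 1], [[0.0246, 0.0327, -0.005], [0, 0, 0], 1], [[0.0246, 0.0327, -0.005], [0, 0, 0], 1], [[0.0246, 0.0327, -0.005], [0, 0, 0], 1], [[0, 0, -0.03], [0, 0, 0], 1], [[0, 0, -0.03], [0, 0, 0], 1]])

```text
t: 2.92
ee_pos: [0.5539, -0.1573, 0.2514]
orientation: [0.707, 0.002, -0.0, -0.707]
wrist_force: [0.2, 0.1, -1.2]
opening: 0.0855
```

Run:
```python
from h import *
from scipy.spatial.transform import Rotation as R
s=robot.read_state();print(s["t"],s["ee_pos"],s["qpos"]);print(np.round(R.from_quat(s["orientation"]).as_matrix(),3))
P=robot.grab_frame("wrist");save(P,"w1.png")
for r in robot.spot_point("block_center",P):print(r["p"],r["location"],atz(P,r["location"],.042))
hsv=cv2.cvtColor(P["image"],cv2.COLOR_RGB2HSV);H,S,V=[hsv[:,:,i].astype(int) for i in range(3)]
hu=np.round(proj(P,[.553,-.159,.084])).astype(int);print(hu,hsv[hu[1],hu[0]])
m=blob((H<19)&(S>70),hu)
print(fit(lambda x,y:hatmask(P,x,y),m,[.553,-.159]),m.sum()/16)
```

```text
2.9167 [ 0.55393904 -0.15731925  0.25143877] [-3.21072208e-01 -1.06151467e-01  1.63220597e+00  1.19281185e-04
  1.61324226e+00 -3.23592878e-01]
[[ 1.     0.002 -0.003]
 [ 0.003 -0.001  1.   ]
 [ 0.002 -1.    -0.001]]
[279 191] [ 17 152  97]
(array([ 0.54828619, -0.15784005]), np.float64(0.9753831541682856)) 7063.75
```

View pics/w1.png

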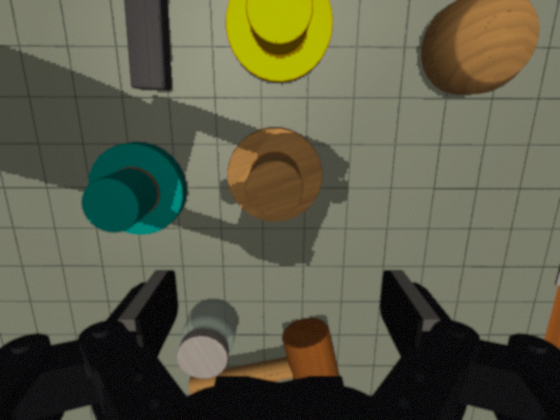

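The crown is under the camera at (275,174), and the yellow and turquoise hats are the neighbours. The fit gives (0.548,-0.158), so I'll descend and grip.

Emit:
send_rows(moves=[[[-0.0025, 0, -0.035], [0, 0, 0], 1], [[-0.0025, 0, -0.035], [0, 0, 0], 1], [[0, 0, -0.035], [0, 0, 0], 1], [[0, 0, -0.035], [0, 0, 0], 1], [[0, 0, -0.03], [0, 0, 0], 1], [[0, 0, -0.02], [0, 0, 0], 1], [[0, 0, -0.015], [0, 0, 0], 1], [[0, 0, -0.014], [0, 0, 0], 1], [[0, 0, 0], [0, 0, 0], 1], [[0, 0, 0], [0, 0, 0], 1]], force=60)

```text
t: 3.85
ee_pos: [0.5479, -0.1597, 0.0332]
orientation: [0.707, -0.0, 0.001, -0.707]
wrist_force: [1.1, -0.3, 0.0]
opening: 0.0852
```

Emit:
send_rows(moves=[[[0, 0, 0], [0, 0, 0], 0.55], [[0, 0, 0], [0, 0, 0], 0.55], [[0, 0, 0], [0, 0, 0], 0.5], [[0, 0, 0], [0, 0, 0], 0.4], [[0, 0, 0], [0, 0, 0], 0.3], [[0, 0, 0], [0, 0, 0], 0.2], [[0, 0, 0], [0, 0, 0], 0.2]])

```text
t: 4.43
ee_pos: [0.5483, -0.1596, 0.0341]
orientation: [0.707, 0.0, 0.001, -0.707]
wrist_force: [-2.8, 0.6, 8.8]
opening: 0.0527
```

Emit:
send_rows(moves=[[[0, 0, 0], [0, 0, 0], 0.2], [[0, 0, 0.005], [0, 0, 0], 0.2], [[0, 0, 0.01], [0, 0, 0], 0.2], [[0, 0, 0.02], [0, 0, 0], 0.2], [[0, 0, 0.03], [0, 0, 0], 0.2], [[0, 0, 0.035], [0, 0, 0], 0.2], [[0, 0, 0.03], [0, 0, 0], 0.2], [[0, 0, 0.02], [0, 0, 0], 0.2], [[0, 0, 0], [0, 0, 0], 0.2], [[0, 0, 0], [0, 0, 0], 0.2]])

```text
t: 5.27
ee_pos: [0.5477, -0.1593, 0.1836]
orientation: [0.707, 0.0, 0.001, -0.707]
wrist_force: [-1.0, -0.3, -3.7]
opening: 0.0527
```

Run:
```python
from h import *
s=robot.read_state();print(s["t"],s["ee_pos"],s["wrist_force"],s["opening"])
P=robot.grab_frame("wrist");s=robot.read_state();save(P,"w2.png")
hsv=cv2.cvtColor(P["image"],cv2.COLOR_RGB2HSV);H,S,V=[hsv[:,:,i].astype(int) for i in range(3)]
x,y,z=s["ee_pos"]
m=blob((H<19)&(S>70),np.round(proj(P,[x,y+.04,z-.01])).astype(int));print(m.sum()/16)
for z0 in(z-.038,z-.034,z-.030):print(z0,fit(lambda a,b:hatmask(P,a,b,z0),m,[x,y]))
```

```text
5.2667 [ 0.54770489 -0.15934939  0.18363481] [-0.98026313 -0.27767745 -3.68820046] 0.05265670320964845
37799.375
0.1439421095469968 (array([ 0.54648126, -0.15802344]), np.float64(0.9023662481104199))
0.1479421095469968 (array([ 0.54658452, -0.15806739]), np.float64(0.877403482650723))
0.1519421095469968 (array([ 0.54636424, -0.15731812]), np.float64(0.8287531004618146))
```

View pics/w2.png

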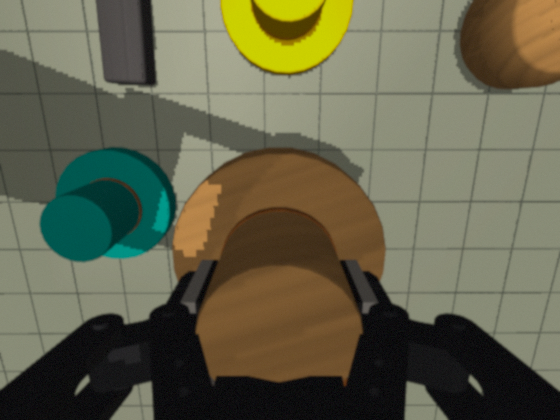

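The hat is held upright in the jaws and everything else is undisturbed. I'll move next to the nest and look with the wrist camera.

Emit:
send_rows(moves=[[[-0.003, 0.0365, 0.01], [0, 0, 0], 0.2], [[-0.003, 0.0365, 0], [0, 0, 0], 0.2], [[-0.003, 0.0365, 0], [0, 0, 0], 0.2], [[-0.003, 0.0365, 0], [0, 0, 0], 0.2], [[-0.003, 0.0365, 0], [0, 0, 0], 0.2], [[-0.003, 0.0365, 0], [0, 0, 0], 0.2], [[0, 0, 0], [0, 0, 0], 0.2], [[0, 0, 0], [0, 0, 0], 0.2], [[0, 0, 0], [0, 0, 0], 0.2]])

```text
t: 6.07
ee_pos: [0.5291, 0.0596, 0.191]
orientation: [0.707, -0.001, -0.001, -0.707]
wrist_force: [-0.5, -0.1, -2.7]
opening: 0.0524
```

Run:
```python
from h import *
P=robot.grab_frame("wrist");s=robot.read_state();save(P,"w3.png");print(s["t"],s["ee_pos"],s["wrist_force"],s["opening"],s["qpos"])
import pickle;pickle.dump((P,s),open("w3.pkl","wb"))
hsv=cv2.cvtColor(P["image"],cv2.COLOR_RGB2HSV);H,S,V=[hsv[:,:,i].astype(int) for i in range(3)]
x,y,z=s["ee_pos"]
w=np.zeros(H.shape,bool);w[140:250]=1
m=blob((H<19)&(S>70)&w,np.round(proj(P,[x,y+.04,z-.01])).astype(int))
W=cv2.resize(w.astype(np.uint8),None,fx=4,fy=4)
for z0 in(z-.038,z-.034,z-.030):print("hat",z0,fit(lambda a,b:hatmask(P,a,b,z0)*W,m,[x,y]))
nu=np.round(proj(P,[.530,.153,.02])).astype(int);print(nu,hsv[nu[1],nu[0]])
for th in(80,100,120):
    dark=(V<th)|((S>85)&(H<30));w=np.zeros(H.shape,bool);X=circ(P,.53,.153,.034,.06);x0,y0=np.maximum(X.min(0),0).astype(int);x1,y1=X.max(0).astype(int);w[y0:y1+1,x0:x1+1]=1
    m=blob(dark&w,nu);print(th,fit(lambda a,b:disk(P,a,b,.034,.054),m,[.53,.153]),m.sum()/16)
```

```text
6.1167 [0.52922677 0.05911938 0.19121931] [ 0.16264693 -0.85224983 -3.06320329] 0.05286386106437138 [ 6.34911688e-02 -1.83118354e-01  1.79806010e+00 -2.70854859e-04
  1.52831500e+00  6.47676348e-02]
hat 0.15321931183013146 (array([0.52756448, 0.06051945]), np.float64(0.9899065821969291))
hat 0.15721931183013146 (array([0.52755819, 0.06056734]), np.float64(0.9889564572048871))
hat 0.16121931183013147 (array([0.52753952, 0.06079905]), np.float64(0.977715216311746))
[282  81] [ 25 198 214]
80 (array([0.52795304, 0.17726346]), np.float64(0.317107934572886)) 4341.75
100 (array([0.52794622, 0.15104784]), np.float64(0.942111523180996)) 14521.75
120 (array([0.52790429, 0.15141881]), np.float64(0.9543929751862267)) 14827.75
```

View pics/w3.png

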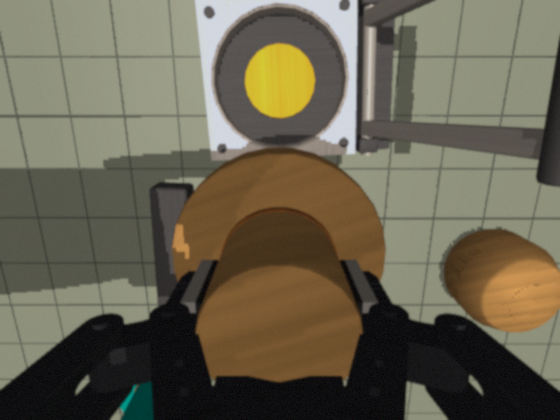

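Run:
```python
from h import *
import pickle;P,s=pickle.load(open("w3.pkl","rb"))
from scipy.ndimage import map_coordinates
g=cv2.cvtColor(P["image"],cv2.COLOR_RGB2GRAY).astype(float)
x,y,z=s["ee_pos"]
def rim(c,zz,r0,r1,sgn,angs):
    pts=[];rs=np.arange(r0,r1,.0003)
    for a in angs:
        uv=np.array([proj(P,[c[0]+r*np.cos(a),c[1]+r*np.sin(a),zz]) for r in rs])
        if uv.min()<1 or uv[:,1].max()>418:continue
        v=map_coordinates(cv2.GaussianBlur(g,(0,0),1),[uv[:,1],uv[:,0]],order=1)
        d=sgn*np.gradient(v);k=d.argmax()
        if d[k]>1.0:pts.append([c[0]+rs[k]*np.cos(a),c[1]+rs[k]*np.sin(a)])
    p=np.array(pts)
    for _ in range(4):
        A=np.c_[2*p,np.ones(len(p))];q=np.linalg.lstsq(A,(p**2).sum(1),rcond=None)[0];r=np.sqrt(q[2]+q[0]**2+q[1]**2)
        e=np.hypot(*(p-q[:2]).T)-r;p=p[abs(e)<max(.0008,1.5*e.std())]
    return q[:2],r,len(p),e.std()
for c in((.528,.1512),):
    print("rim",rim(c,.034,.046,.060,1,np.linspace(0,2*np.pi,120)))
    for zz in(.019,.022,.025):print("pad",zz,rim(c,zz,.024,.036,-1,np.linspace(0,2*np.pi,120)))
for d in(.030,.034,.038):
    zb=z-d+.024;q=rim((x,y),zb,.045,.058,1,np.linspace(.6,np.pi-.6,80));print("hat",d,q,q[0]-[x,y])
# alu yaw: bottom edge
gg=cv2.cvtColor(P["image"],cv2.COLOR_RGB2HSV)
a=((gg[:,:,2]>180)&(gg[:,:,1]<50))[0:150,190:365]
c=max(cv2.findContours(a.astype(np.uint8),0,2)[0],key=cv2.contourArea)[:,0]
E=[]
for r in range(15,135,4):
    k=np.nonzero(a[r])[0]
    if len(k):E.append(atz(P,(k[0]+190,r),.034)[:2])
E=np.array(E);f=np.polyfit(E[:,1],E[:,0],1);print("left edge dx/dy",f,np.std(E[:,0]-np.polyval(f,E[:,1])),E[:,0].mean())
```

```text
rim (array([0.52799547, 0.15214515]), np.float64(0.053316085862739095), 93, np.float64(0.00022472533419619435))
pad 0.019 (array([0.52802064, 0.15252351]), np.float64(0.029817673813578464), 120, np.float64(0.0001778912688593554))
pad 0.022 (array([0.52802292, 0.15235667]), np.float64(0.02955670996013868), 120, np.float64(0.00016954625936112423))
pad 0.025 (array([0.52801242, 0.15213234]), np.float64(0.02926788062885197), 120, np.float64(0.0001706528372564151))
hat 0.03 (array([0.52766229, 0.06774287]), np.float64(0.04772966576136475), 67, np.float64(0.00030229735266579255)) [-0.00156448  0.00862349]
hat 0.034 (array([0.52766499, 0.06623332]), np.float64(0.048843580587553184), 61, np.float64(0.000316905572693333)) [-0.00156178  0.00711394]
hat 0.038 (array([0.52787362, 0.06567182]), np.float64(0.049029267690766945), 64, np.float64(0.00020881092570706553)) [-0.00135315  0.00655245]
left edge dx/dy [-0.04979297  0.47365647] 0.00024905993803180104 0.4658328949627612
```

The picture shows the recess ring centred at about (281,78), with the raised brass pad and the frame beyond it at right. The nest yaw comes out at about +2.9°, and the rim in the wrist frame at (0.5280,0.1522). I'll move to hover 12 mm over the rim.

Emit:
send_rows(moves=[[[-0.001, 0.031, 0], [0, 0, 0], 0.2], [[0, 0.031, 0], [0, 0, 0], 0.2], [[0, 0.03, 0], [0, 0, 0], 0.2], [[0, 0, -0.025], [0, 0, 0], 0.2], [[0, 0, -0.03], [0, 0, 0], 0.2], [[0, 0, -0.03], [0, 0, 0], 0.2], [[0, 0, -0.02], [0, 0, 0], 0.2], [[0, 0, -0.006], [0, 0, 0], 0.2], [[0, 0, 0], [0, 0, 0], 0.2], [[0, 0, 0], [0, 0, 0], 0.2]])

```text
t: 6.95
ee_pos: [0.5291, 0.1511, 0.0822]
orientation: [-0.707, 0.001, -0.001, 0.707]
wrist_force: [0.9, 0.1, -1.7]
opening: 0.0528
```

Run:
```python
from h import *
P=robot.grab_frame("wrist");s=robot.read_state();save(P,"w4.png",(100,90,460,330),2);print(s["t"],s["ee_pos"],s["wrist_force"],s["opening"])
import pickle;pickle.dump((P,s),open("w4.pkl","wb"))
```

```text
7.0 [0.52934969 0.15135861 0.08288366] [-0.22996886  0.81048711 -1.46005608] 0.05300640412565467
```

View pics/w4.png

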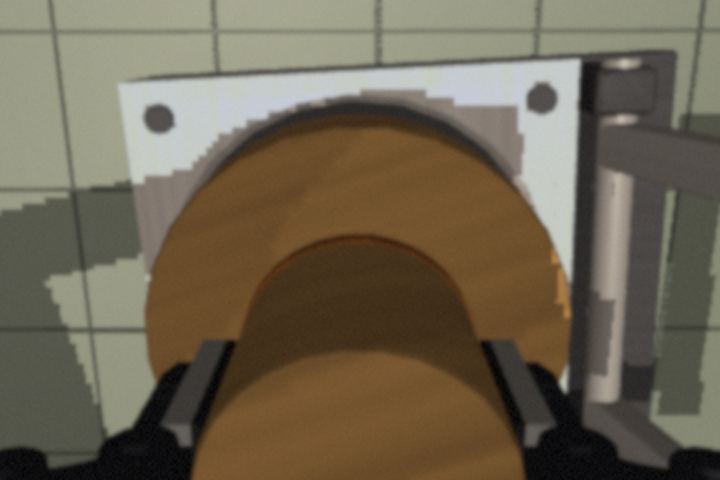

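Run:
```python
from h import *
import pickle;P,s=pickle.load(open("w4.pkl","rb"))
from scipy.ndimage import map_coordinates
from scipy.optimize import least_squares
im=P["image"];hsv=cv2.cvtColor(im,cv2.COLOR_RGB2HSV);H,S,V=[hsv[:,:,i].astype(int) for i in range(3)]
x,y,z=s["ee_pos"]
w=np.zeros(H.shape,np.uint8);w[100:262]=1;W=cv2.resize(w,None,fx=4,fy=4)
m=blob((H<19)&(S>70)&(w>0),np.round(proj(P,[x,y+.04,z-.01])).astype(int))
for d in(.032,.034,.036):print("hat",d,*fit(lambda a,b:hatmask(P,a,b,z-d)*W,m,[x,y]))
g=cv2.GaussianBlur(V.astype(float),(0,0),.8)
rs=np.arange(.049,.058,.0002);c=np.array([.528,.1515]);pts=[]
for a in np.radians(np.arange(60,121,2)):
    uv=np.array([proj(P,[*(c+r*np.array([np.cos(a),np.sin(a)])),.034]) for r in rs])
    d=np.gradient(map_coordinates(g,[uv[:,1],uv[:,0]],order=1));k=d.argmax();pts.append(c+rs[k]*np.array([np.cos(a),np.sin(a)]))
pts=np.array(pts)
for r in(.0533,.054):
    q=least_squares(lambda p:np.hypot(*(pts-p).T)-r,c,loss="soft_l1",f_scale=.0003);print("rim",r,q.x,np.std(q.fun))
```

```text
hat 0.032 [0.52770803 0.15270511] 0.9759088326956936
hat 0.034 [0.52769293 0.15257868] 0.9825884479043581
hat 0.036 [0.52782842 0.15244822] 0.988217822411896
rim 0.0533 [0.52579162 0.15380968] 0.0008561864669594065
rim 0.054 [0.52576181 0.15305996] 0.0008564337840438375
```

Emit:
send_rows(moves=[[[-0.0005, 0, -0.006], [0, 0, 0], 0.2], [[0, 0, -0.005], [0, 0, 0], 0.2], [[0, 0, -0.002], [0, 0, 0], 0.2], [[0, 0, -0.002], [0, 0, 0], 0.2], [[0, 0, -0.002], [0, 0, 0], 0.2], [[0, 0, -0.002], [0, 0, 0], 0.2], [[0, 0, 0], [0, 0, 0], 0.2]])

```text
t: 7.58
ee_pos: [0.528, 0.1517, 0.062]
orientation: [0.707, -0.0, 0.0, -0.707]
wrist_force: [1.3, 1.1, -3.2]
opening: 0.0527
```

The underside is below the rim with no vertical reaction, so it is in the recess. I'll go on down to the pad.

Emit:
send_rows(moves=[[[0, 0, -0.0015], [0, 0, 0], 0.2], [[0, 0, -0.0015], [0, 0, 0], 0.2], [[0, 0, -0.0015], [0, 0, 0], 0.2], [[0, 0, 0], [0, 0, 0], 0.2]])

```text
t: 7.92
ee_pos: [0.528, 0.1517, 0.0576]
orientation: [0.707, -0.0, 0.0, -0.707]
wrist_force: [2.6, -0.7, -3.7]
opening: 0.0528
```

Emit:
send_rows(moves=[[[0, 0, -0.0015], [0, 0, 0], 0.2], [[0, 0, -0.0015], [0, 0, 0], 0.2], [[0, 0, 0], [0, 0, 0], 0.2]])

```text
t: 8.17
ee_pos: [0.5281, 0.1518, 0.055]
orientation: [-0.707, 0.0, -0.0, 0.707]
wrist_force: [0.3, -1.1, 1.3]
opening: 0.0525
```

Emit:
send_rows(moves=[[[0, 0, -0.0015], [0, 0, 0], 0.2], [[0, 0, -0.0015], [0, 0, 0], 0.2], [[0, 0, 0], [0, 0, 0], 0.2]])

```text
t: 8.42
ee_pos: [0.5282, 0.1518, 0.0521]
orientation: [-0.707, 0.0, -0.0, 0.707]
wrist_force: [-0.2, -0.9, 3.4]
opening: 0.0529
```

Emit:
send_rows(moves=[[[0, 0, -0.0015], [0, 0, 0], 0.2], [[0, 0, -0.0015], [0, 0, 0], 0.2], [[0, 0, 0], [0, 0, 0], 0.2]])

```text
t: 8.67
ee_pos: [0.5282, 0.1518, 0.0491]
orientation: [-0.707, 0.0, -0.0, 0.707]
wrist_force: [0.7, -0.7, 3.6]
opening: 0.0524
```

Emit:
send_rows(moves=[[[0, 0, -0.001], [0, 0, 0], 0.2], [[0, 0, -0.001], [0, 0, 0], 0.2], [[0, 0, 0], [0, 0, 0], 0.2]])

```text
t: 8.92
ee_pos: [0.5282, 0.1518, 0.0472]
orientation: [-0.707, 0.0, -0.0, 0.707]
wrist_force: [-0.0, -1.4, 4.3]
opening: 0.0528
```

Emit:
send_rows(moves=[[[0, 0, -0.001], [0, 0, 0], 0.2], [[0, 0, 0], [0, 0, 0], 0.2]])

```text
t: 9.08
ee_pos: [0.5282, 0.1518, 0.0462]
orientation: [-0.707, 0.0, -0.001, 0.707]
wrist_force: [-1.3, -0.6, 4.8]
opening: 0.0529
```

Emit:
send_rows(moves=[[[0, 0, -0.0005], [0, 0, 0], 0.2], [[0, 0, -0.0005], [0, 0, 0], 0.2], [[0, 0, 0], [0, 0, 0], 0.2]])

```text
t: 9.33
ee_pos: [0.5282, 0.1518, 0.0461]
orientation: [-0.707, 0.0, -0.001, 0.707]
wrist_force: [-7.7, -2.6, 15.8]
opening: 0.0526
```

Emit:
send_rows(moves=[[[0, 0, -0.0005], [0, 0, 0], 0.2], [[0, 0, -0.0005], [0, 0, 0], 0.2], [[0, 0, 0], [0, 0, 0], 0.2]])

```text
t: 9.58
ee_pos: [0.5282, 0.1518, 0.046]
orientation: [-0.707, 0.0, -0.001, 0.707]
wrist_force: [-14.9, -4.4, 27.3]
opening: 0.0529
```

The resistance turned hard at TCP z 0.046, against 0.0461 predicted for fully home, so it is seated. I'll relieve the press, open a little and back off upward.

Emit:
send_rows(moves=[[[0, 0, 0.001], [0, 0, 0], 0.2], [[0, 0, 0.0004], [0, 0, 0], 0.2], [[0, 0, 0], [0, 0, 0], 0.2]])

```text
t: 9.83
ee_pos: [0.5282, 0.1518, 0.0461]
orientation: [-0.707, 0.0, -0.001, 0.707]
wrist_force: [-5.0, -2.4, 10.6]
opening: 0.053
```

Emit:
send_rows(moves=[[[0, 0, 0], [0, 0, 0], 0.65], [[0, 0, 0], [0, 0, 0], 0.7], [[0, 0, 0], [0, 0, 0], 0.75], [[0, 0, 0], [0, 0, 0], 0.8], [[0, 0, 0], [0, 0, 0], 0.8], [[0, 0, 0.01], [0, 0, 0], 0.8], [[0, 0, 0.02], [0, 0, 0], 0.8], [[0, 0, 0.03], [0, 0, 0], 0.8], [[0, 0, 0.035], [0, 0, 0], 0.8], [[0, 0, 0.035], [0, 0, 0], 0.8]])

```text
t: 10.67
ee_pos: [0.5275, 0.1516, 0.1772]
orientation: [0.707, -0.0, 0.0, -0.707]
wrist_force: [1.0, 0.5, 0.2]
opening: 0.0685
```

Emit:
send_rows(moves=[[[0, 0, 0.04], [0, 0, 0], 0.8], [[0, 0, 0.04], [0, 0, 0], 0.8], [[0, -0.02, 0.035], [0, 0, 0], 0.8], [[0, -0.02, 0.01], [0, 0, 0], 0.8], [[0, 0, 0], [0, 0, 0], 0.8], [[0, 0, 0], [0, 0, 0], 0.8]])

```text
t: 11.17
ee_pos: [0.528, 0.1112, 0.3016]
orientation: [-0.707, 0.0, -0.001, 0.707]
wrist_force: [0.1, -0.1, -0.8]
opening: 0.0687
```

Run:
```python
from h import *
P=robot.grab_frame("wrist");s=robot.read_state();save(P,"w5.png");print(s["t"],s["ee_pos"],s["wrist_force"],s["opening"])
import pickle
hsv=cv2.cvtColor(P["image"],cv2.COLOR_RGB2HSV);H,S,V=[hsv[:,:,i].astype(int) for i in range(3)]
m=blob((H<19)&(S>70),np.round(proj(P,[.528,.152,.09])).astype(int))
for z0 in(.012,.017,.021):print("hat",z0,*fit(lambda a,b:hatmask(P,a,b,z0),m,[.528,.152]))
Q=robot.grab_frame("side");save(Q,"s2.png",(170,150,350,320),4)
pickle.dump((P,s,Q),open("w5.pkl","wb"))
for n,I in(("w",P),("s",Q)):
    for l in("clamp_handle","clamp_hinge"):
        for r in robot.spot_point(l,I)[:2]:print(n,l,r["p"],r["location"])
h=np.array([.528,.152,.0415])+.07*np.array([np.cos(.05),np.sin(.05),0])
for a in(1.7,1.8,1.9):
    X=h+.16*np.array([-np.cos(a)*np.cos(.05),-np.cos(a)*np.sin(.05),np.sin(a)]);print(a,X,proj(P,X),proj(Q,X))
```

```text
11.2167 [0.5278258  0.11164626 0.30030509] [ 0.1492379   0.75177097 -0.92466605] 0.06822151971822256
hat 0.012 [0.52683243 0.15368268] 0.9903134389187447
hat 0.017 [0.52699585 0.1538248 ] 0.9772896431096721
hat 0.021 [0.52724542 0.1537374 ] 0.958984892053494
w clamp_handle 0.64 [439.4, 145.5]
w clamp_hinge 0.59 [342.8, 133.8]
s clamp_handle 0.94 [220.1, 210.0]
s clamp_hinge 0.83 [238.3, 255.2]
1.7 [0.61850187 0.15652887 0.20016637] [409.81870146 146.9373289 ] [225.37192699 209.35900673]
1.8 [0.63421942 0.1573154  0.19731562] [430.78078402 145.31422714] [219.4768461 207.3626158]
1.9 [0.6495742  0.15808378 0.19290801] [449.76709092 143.5237115 ] [213.86566954 205.91303196]
```

View pics/w5.png

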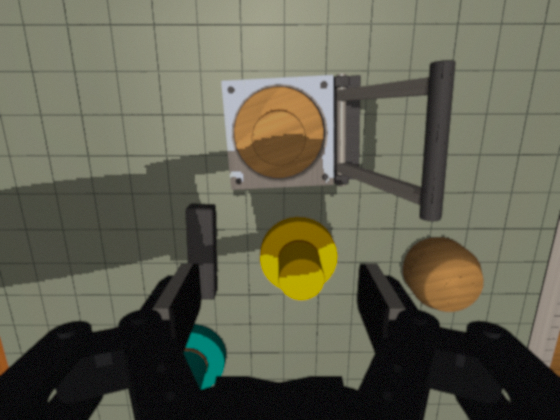

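View pics/s2.png

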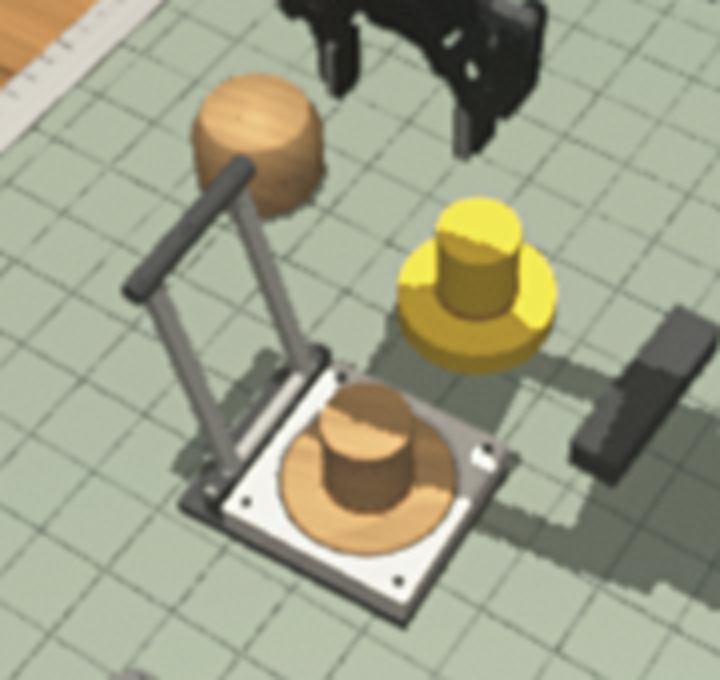

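The hat is seated with its brim just proud of the rim, at (280,135), and the fit agrees with underside height 12 mm (IoU 0.99). The handle's middle is at about (438,142), frame angle about 1.84. I'll go above the handle and grip it lightly.

Emit:
send_rows(moves=[[[0.0283, 0.0115, -0.005], [0, 0, 0.12], 0.8], [[0.0283, 0.0115, -0.005], [0, 0, 0.12], 0.8], [[0.0283, 0.0115, -0.005], [0, 0, 0.12], 0.8], [[0.0283, 0.0115, -0.005], [0, 0, 0.12], 0.8], [[0, 0, -0.03], [0, 0, 0], 0.8], [[0, 0, -0.03], [0, 0, 0], 0.8], [[0, 0, -0.03], [0, 0, 0], 0.8], [[0, 0, -0.014], [0, 0, 0], 0.8], [[0, 0, 0], [0, 0, 0], 0.8]], force=20)

```text
t: 12.22
ee_pos: [0.6398, 0.1577, 0.1721]
orientation: [0.707, 0.016, -0.02, -0.707]
wrist_force: [0.8, 0.1, -0.1]
opening: 0.0685
```

Run:
```python
from h import *
s=robot.read_state();print(s["t"],s["ee_pos"],s["wrist_force"],s["opening"])
P=robot.grab_frame("wrist");save(P,"w6.png")
```

```text
12.2167 [0.63984556 0.15774279 0.17211042] [ 0.80812845  0.11379106 -0.13368168] 0.0685233964771269
```

View pics/w6.png

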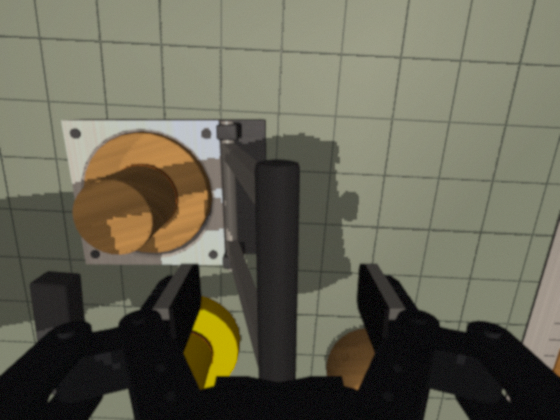

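The bar runs centrally between the fingers, at column 278. Closing.

Emit:
send_rows(moves=[[[0, 0, 0], [0, 0, 0], 0.5], [[0, 0, 0], [0, 0, 0], 0.4], [[0, 0, 0], [0, 0, 0], 0.3], [[0, 0, 0], [0, 0, 0], 0.2], [[0, 0, 0], [0, 0, 0], 0.1], [[0, 0, 0], [0, 0, 0], 0.05], [[0, 0, 0], [0, 0, 0], 0.05], [[0, 0, 0], [0, 0, 0], 0.05]])

```text
t: 12.93
ee_pos: [0.6415, 0.1578, 0.1774]
orientation: [-0.707, -0.018, 0.017, 0.707]
wrist_force: [-0.8, 0.6, 6.9]
opening: 0.0151
```

```bash
cat > arc.py <<'E'
from h import *
import sys
s=robot.read_state();p=s["ee_pos"];print(s["t"],p,s["wrist_force"],s["opening"])
yaw=.05;u=np.array([np.cos(yaw),np.sin(yaw),0]);hin=np.array([.5275,.1525,.0415])+.07*u
r=float((p-hin)@u);dz=.0
# grasp offset: handle z from hinge angle given x
a=np.arccos(-r/.16);hz=.0415+.16*np.sin(a);print("r",r,"angle",a,"handle z",hz,"offset tcp->handle",hz-p[2])
step=float(sys.argv[1]);n=int(sys.argv[2])
for i in range(n):
    b=a-step
    d=.16*(np.array([-u[0]*np.cos(b),-u[1]*np.cos(b),np.sin(b)])-np.array([-u[0]*np.cos(a),-u[1]*np.cos(a),np.sin(a)]));a=b
    print(round(a,3),np.round(d,4))
E
python3 arc.py .15 13
```

```text
12.9333 [0.64152817 0.15777841 0.17739517] [-0.78458465  0.57944483  6.89467788] 0.015129044516028166
r 0.04414947596504161 angle 1.8503578534109573 handle z 0.19528824328280825 offset tcp->handle 0.017893069377373505
1.7 [-0.0234 -0.0012  0.0049]
1.55 [-0.0239 -0.0012  0.0013]
1.4 [-0.0238 -0.0012 -0.0023]
1.25 [-0.0232 -0.0012 -0.0058]
1.1 [-0.0221 -0.0011 -0.0092]
0.95 [-0.0205 -0.001  -0.0124]
0.8 [-0.0184 -0.0009 -0.0154]
0.65 [-0.0159 -0.0008 -0.0179]
0.5 [-0.013  -0.0007 -0.0201]
0.35 [-0.0099 -0.0005 -0.0218]
0.2 [-0.0065 -0.0003 -0.0231]
0.05 [-0.003  -0.0001 -0.0238]
-0.1 [ 0.0006  0.     -0.024 ]
```

Emit:
send_rows(moves=[[[-0.0117, -0.0006, 0.003], [0, 0, 0], 0.05], [[-0.0117, -0.0006, 0.002], [0, 0, 0], 0.05], [[-0.012, -0.0006, 0.001], [0, 0, 0], 0.05], [[-0.012, -0.0006, 0], [0, 0, 0], 0.05], [[-0.012, -0.0006, -0.0007], [0, 0, 0], 0.05], [[-0.012, -0.0006, -0.0016], [0, 0, 0], 0.05], [[-0.0116, -0.0006, -0.0025], [0, 0, 0], 0.05], [[-0.0116, -0.0006, -0.0033], [0, 0, 0], 0.05], [[-0.0111, -0.0005, -0.0042], [0, 0, 0], 0.05], [[-0.0111, -0.0005, -0.005], [0, 0, 0], 0.05]])

```text
t: 13.77
ee_pos: [0.5245, 0.152, 0.1657]
orientation: [-0.707, -0.018, 0.017, 0.707]
wrist_force: [3.1, -0.2, 1.5]
opening: 0.0151
```

```bash
python3 arc.py .075 15
```

```text
13.7667 [0.52449485 0.15195214 0.16569349] [ 3.14347064 -0.21960098  1.53238349] 0.015114297348087762
r -0.07302877220292417 angle 1.096817793017049 handle z 0.1838615061402956 offset tcp->handle 0.018168013134095384
1.022 [-0.0104 -0.0005 -0.0059]
0.947 [-0.01   -0.0005 -0.0066]
0.872 [-0.0095 -0.0005 -0.0074]
0.797 [-0.0089 -0.0004 -0.0081]
0.722 [-0.0082 -0.0004 -0.0087]
0.647 [-0.0076 -0.0004 -0.0093]
0.572 [-0.0069 -0.0003 -0.0098]
0.497 [-0.0061 -0.0003 -0.0103]
0.422 [-0.0053 -0.0003 -0.0108]
0.347 [-0.0045 -0.0002 -0.0111]
0.272 [-0.0036 -0.0002 -0.0114]
0.197 [-0.0028 -0.0001 -0.0117]
0.122 [-0.0019 -0.0001 -0.0118]
0.047 [-0.001  -0.0001 -0.012 ]
-0.028 [-0.0001 -0.     -0.012 ]
```

The handle tracks the arc within 0.3 mm. Continuing.

Emit:
send_rows(moves=[[[-0.0104, -0.0005, -0.0059], [0, 0, 0], 0.05], [[-0.01, -0.0005, -0.0066], [0, 0, 0], 0.05], [[-0.0095, -0.0005, -0.0074], [0, 0, 0], 0.05], [[-0.0089, -0.0004, -0.0081], [0, 0, 0], 0.05], [[-0.0082, -0.0004, -0.0087], [0, 0, 0], 0.05], [[-0.0076, -0.0004, -0.0093], [0, 0, 0], 0.05], [[-0.0069, -0.0003, -0.0098], [0, 0, 0], 0.05], [[-0.0061, -0.0003, -0.0103], [0, 0, 0], 0.05], [[-0.0053, -0.0003, -0.0108], [0, 0, 0], 0.05], [[-0.0045, -0.0002, -0.0111], [0, 0, 0], 0.05]])

```text
t: 14.6
ee_pos: [0.4469, 0.1482, 0.0761]
orientation: [-0.707, -0.018, 0.017, 0.707]
wrist_force: [11.7, 1.2, -1.3]
opening: 0.0147
```

Emit:
send_rows(moves=[[[-0.0036, -0.0002, -0.0114], [0, 0, 0], 0.05], [[-0.0028, -0.0001, -0.0117], [0, 0, 0], 0.05], [[0, 0, 0], [0, 0, 0], 0.05]])

```text
t: 14.85
ee_pos: [0.4409, 0.1479, 0.0517]
orientation: [-0.707, -0.018, 0.017, 0.707]
wrist_force: [16.8, 3.3, -8.4]
opening: 0.0153
```

```bash
python3 arc.py .05 4
```

```text
14.85 [0.44094199 0.14786186 0.05174567] [16.84091053  3.32232868 -8.35500384] 0.01528931959131062
r -0.15668164766465362 angle 0.20401857978740442 handle z 0.07391699068527714 offset tcp->handle 0.0221713219789181
0.154 [-0.0014 -0.0001 -0.0079]
0.104 [-0.001  -0.0001 -0.0079]
0.054 [-0.0006 -0.     -0.008 ]
0.004 [-0.0002 -0.     -0.008 ]
```

Emit:
send_rows(moves=[[[0.001, 0, -0.006], [0, 0, 0], 0.05], [[0.0005, 0, -0.006], [0, 0, 0], 0.05], [[0, 0, -0.006], [0, 0, 0], 0.05], [[0, 0, -0.004], [0, 0, 0], 0.05], [[0, 0, -0.002], [0, 0, 0], 0.05], [[0, 0, 0], [0, 0, 0], 0.05]])

```text
t: 15.35
ee_pos: [0.4396, 0.1477, 0.028]
orientation: [0.707, 0.015, -0.02, -0.707]
wrist_force: [-13.5, 2.1, 2.8]
opening: 0.015
```

Emit:
send_rows(moves=[[[0, 0, -0.001], [0, 0, 0], 0.05], [[0, 0, -0.001], [0, 0, 0], 0.05], [[0, 0, -0.001], [0, 0, 0], 0.05], [[0, 0, 0], [0, 0, 0], 0.05]])

```text
t: 15.68
ee_pos: [0.4397, 0.1478, 0.0266]
orientation: [0.707, 0.015, -0.02, -0.707]
wrist_force: [-27.1, -2.2, 27.9]
opening: 0.0151
```

Contact at the handle: 28 N up, with TCP z 3 mm above what I predicted. I'll relax and look.

Emit:
send_rows(moves=[[[-0.001, 0, 0.0015], [0, 0, 0], 0.05], [[0, 0, 0], [0, 0, 0], 0.05]])

```text
t: 15.85
ee_pos: [0.4396, 0.1478, 0.0272]
orientation: [0.707, 0.016, -0.019, -0.707]
wrist_force: [-5.8, 2.2, 0.2]
opening: 0.0151
```

Run:
```python
from h import *
s=robot.read_state();print(s["t"],s["ee_pos"],s["wrist_force"],s["opening"])
P=robot.grab_frame("wrist");Q=robot.grab_frame("side");x=np.array([.5275,.1525,0])
u=np.array([np.cos(.05),np.sin(.05),0]);v=np.array([-u[1],u[0],0])
a=cv2.resize(P["image"][:,:,::-1],(560,420));X=circ(Q,.528,.152,.04,.11);x0,y0=X.min(0).astype(int);x1,y1=X.max(0).astype(int)
b=cv2.resize(Q["image"][max(y0-30,0):y1,x0:x1,::-1],(540,420),interpolation=2)
cv2.imwrite("pics/c.png",np.hstack([cv2.resize(a,(400,300)),cv2.resize(b,(400,300))]))
import pickle;pickle.dump((P,Q,s),open("c.pkl","wb"))
for n,I in(("w",P),("s",Q)):
    for r in robot.spot_point("clamp_handle",I)[:2]:print(n,r["p"],r["location"],atz(I,r["location"],.0415))
```

```text
15.85 [0.43955975 0.14781616 0.02718577] [-5.82953945  2.19206887  0.19039019] 0.015097251269397989
w 0.77 [279.9, 288.9] [0.43894803 0.14803215 0.0415    ]
s 0.79 [296.7, 286.0] [0.4337214  0.15102256 0.0415    ]
```

View pics/c.png

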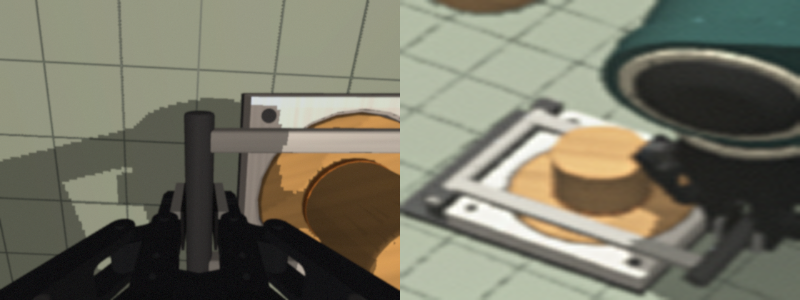

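The frame looks level. To be sure, I'll release, rise, close the fingers and press on the handle's top from above. If the frame is shut, contact should come at z about 0.0495.

Emit:
send_rows(moves=[[[0, 0, 0], [0, 0, 0], 0.2], [[0, 0, 0], [0, 0, 0], 0.3], [[0, 0, 0], [0, 0, 0], 0.4], [[0, 0, 0], [0, 0, 0], 0.4], [[0, 0, 0.01], [0, 0, 0], 0.4], [[0, 0, 0.02], [0, 0, 0], 0.4], [[0, 0, 0.02], [0, 0, 0], 0.4], [[0, 0, 0], [0, 0, 0], 0.4]])

```text
t: 16.72
ee_pos: [0.4427, 0.1482, 0.0828]
orientation: [-0.706, -0.019, 0.016, 0.707]
wrist_force: [0.8, 0.2, 1.9]
opening: 0.034
```

Emit:
send_rows(moves=[[[0, 0, 0], [0, 0, 0], 0.1], [[0, 0, 0], [0, 0, 0], 0], [[0, 0, 0], [0, 0, 0], 0], [[0, 0, 0], [0, 0, 0], 0], [[0, 0, 0], [0, 0, 0], 0], [[0, 0, -0.01], [0, 0, 0], 0], [[0, 0, -0.003], [0, 0, 0], 0], [[0, 0, 0], [0, 0, 0], 0]])

```text
t: 17.38
ee_pos: [0.4404, 0.1476, 0.0638]
orientation: [0.707, 0.017, -0.018, -0.707]
wrist_force: [-0.3, 0.5, 0.6]
opening: -0.0002
```

Emit:
send_rows(moves=[[[-0.001, 0, -0.004], [0, 0, 0], 0], [[0, 0, -0.004], [0, 0, 0], 0], [[0, 0, -0.003], [0, 0, 0], 0], [[0, 0, 0], [0, 0, 0], 0]])

```text
t: 17.72
ee_pos: [0.4398, 0.1477, 0.0535]
orientation: [0.707, 0.017, -0.018, -0.707]
wrist_force: [-0.2, -0.3, -0.1]
opening: 0.0001
```

Emit:
send_rows(moves=[[[0, 0, -0.001], [0, 0, 0], 0], [[0, 0, -0.001], [0, 0, 0], 0], [[0, 0, 0], [0, 0, 0], 0]])

```text
t: 17.97
ee_pos: [0.4401, 0.1478, 0.0523]
orientation: [-0.707, -0.017, 0.017, 0.707]
wrist_force: [-0.6, 0.4, -0.4]
opening: 0.0002
```

Emit:
send_rows(moves=[[[0, 0, -0.001], [0, 0, 0], 0], [[0, 0, 0], [0, 0, 0], 0]])

```text
t: 18.13
ee_pos: [0.4401, 0.1478, 0.0512]
orientation: [-0.707, -0.017, 0.017, 0.707]
wrist_force: [-0.5, -0.6, 0.6]
opening: -0.0002
```

Emit:
send_rows(moves=[[[0, 0, -0.001], [0, 0, 0], 0], [[0, 0, 0], [0, 0, 0], 0]])

```text
t: 18.3
ee_pos: [0.4401, 0.1478, 0.0502]
orientation: [0.707, 0.017, -0.017, -0.707]
wrist_force: [-0.1, 0.4, 0.1]
opening: 0.0004
```

Emit:
send_rows(moves=[[[0, 0, -0.0005], [0, 0, 0], 0], [[0, 0, -0.0005], [0, 0, 0], 0], [[0, 0, 0], [0, 0, 0], 0]])

```text
t: 18.55
ee_pos: [0.4402, 0.1478, 0.0495]
orientation: [0.707, 0.017, -0.017, -0.707]
wrist_force: [-1.0, -0.8, 2.3]
opening: -0.0002
```

Emit:
send_rows(moves=[[[0, 0, -0.0005], [0, 0, 0], 0], [[0, 0, -0.0005], [0, 0, 0], 0], [[0, 0, 0], [0, 0, 0], 0]])

```text
t: 18.8
ee_pos: [0.4403, 0.1479, 0.0492]
orientation: [-0.707, -0.018, 0.017, 0.707]
wrist_force: [-6.7, -2.7, 12.5]
opening: 0.0001
```

Emit:
send_rows(moves=[[[0, 0, 0.01], [0, 0, 0], 0], [[0, 0, 0.02], [0, 0, 0], 0], [[0, 0, 0.03], [0, 0, 0], 0], [[-0.01, 0, 0.035], [0, 0, 0], 0], [[-0.01, 0, 0.035], [0, 0, 0], 0], [[-0.01, -0.01, 0.035], [0, 0, 0], 0], [[0, -0.03, 0.02], [0, 0, 0], 0], [[0, -0.03, 0.02], [0, 0, 0], 0], [[0, 0, 0], [0, 0, 0], 0], [[0, 0, 0], [0, 0, 0], 0]])

```text
t: 19.63
ee_pos: [0.4104, 0.0769, 0.2547]
orientation: [-0.707, -0.017, 0.016, 0.707]
wrist_force: [0.3, 0.2, -0.5]
opening: 0.0
```

Run:
```python
from h import *
s=robot.read_state();print(s["t"],s["ee_pos"],s["wrist_force"])
P=robot.grab_frame("top");Q=robot.grab_frame("side")
x,y=np.round(proj(Q,[.5,.152,.04])).astype(int)
b=cv2.resize(Q["image"][y-75:y+65,x-93:x+93,::-1],(400,300),interpolation=2);a=cv2.resize(P["image"][:,:,::-1],(400,300))
cv2.imwrite("pics/d.png",np.hstack([a,b]))
```

```text
19.6333 [0.41036672 0.07691666 0.2547004 ] [ 0.34012588  0.24990757 -0.49653428]
```

View pics/d.png

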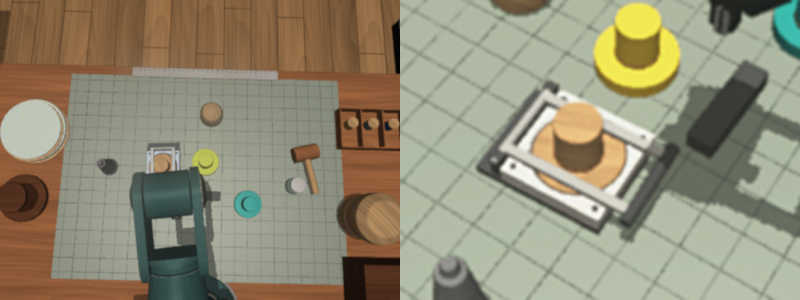

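The side view shows the frame flat on the brim with the crown between the bars, at about (575,150). The other objects stand where they were and the arm is clear, so I'm handing in.

```bash
python3 -c "
from rig import robot
print(robot.hand_in())"
```

```text
the job is handed in; nothing more can be done
None
```

The pale wooden top-hat block is seated in the recess and the frame is shut on its brim. I handed in at about 19.7 s of the 72 s allowed.

- **Seating:** I gripped the block by its crown and lowered it brim down. Contact with the raised pad came at about TCP z 0.055. I pressed until the resistance turned hard, 27 N at TCP z 0.0460 against 0.0461 predicted for fully home, then let go without dropping it. The press reached 27 N, above the 15 N named as safe, but after the resistance had turned hard. A wrist picture fitted the seated height best (overlap 0.99).
- **Frame:** I gripped the handle and swung it along its arc. The last stretch met 28 N of resistance with TCP z about 3 mm above what I predicted, so I released and pressed on the handle's top with closed fingers. Contact came at z 0.0495, exactly the shut height, and was hard at 12.5 N.
- **Last picture:** It shows the frame level on the brim, the other objects apparently where they stood (judged by eye), and the arm clear.
- **Disagreements:** The fixed-camera fits for the block and recess differed from the wrist camera and jaw contact by 2 to 6 mm. I relied on the wrist camera and contact.

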